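# Set the sample changer to position three

## Task

Set the bench sample changer to position three: push its red-topped lever out of the left-hand lane, across through the middle of the H gate, and then forward (away from the robot) until it is fully home in the third slot, the right-hand far one marked with three green dots. Only push the lever with the outside of the fingers: do not take it between the fingers and do not force it hard against the gate. Leave the sample cups, the jar and the mouse where they stand.

Things in the scene. Friction and masses are not known exactly. Their poses are not given: they have to be found in the camera images.
- changer: light grey box with dark blue end cheeks, fixed to the bench, 264 (x) by 354 (y) mm, deck 100 mm high. Origin: centre of its underside; own x axis points forward (away from the operator), y left, z up. Mid-deck lies a steel gate plate, 116 by 112 mm, its top 112 mm above the bench; the lever rises from it, on a pivot 36 mm above the origin
- gate_centre (a point): centre of the H gate, on the plate's top; axes as the changer's. Two lanes along x, at y = +25 (left) and -25 mm (right), joined only by a cross lane at x = 0 (rounded corners), so the lever crosses only with fore-aft near 0. The 10 mm stem has about 3 mm play. Slots, dotted 1 to 4: 1 left forward, 2 left back, 3 right forward (green dots), 4 right back
- slot3_end (a point): far end of the third slot: 30 mm forward and 27 mm right of gate_centre, in the plane of the plate's top; where the stem crosses the gate when fully home
- lever_across (a joint): sideways lean of the lever (rad) about the changer's x axis through the pivot, 36 mm above the bench on the changer's vertical centre line. 0 upright; + leans right (changer's -y); stops at -0.343 (left lane) and +0.343 (right lane). Starts at about -0.34. Friction only, no spring: stays where it is left
- lever_foreaft (a joint): fore-aft lean of the lever (rad) about the same pivot, on a hinge carried by the sideways one. 0 = in the cross lane; + leans forward (changer's +x); stops at -0.36 (home in a back slot) and +0.36 (home in a forward slot). Starts anywhere along the left lane. Friction only, no spring: about 2 N at the grip moves it and it stays where it is left
- grip_top (a point): top of the red plastic grip, 164 mm from the pivot along the lever (200 mm above the bench when upright). The grip is a round-ended rod 28 mm in diameter and 65 mm long along the lever, 99 to 164 mm from the pivot; below it a bare 10 mm steel stem goes down into the gate
- grip_mid (a point): middle of the red grip, on the lever's axis 132 mm from the pivot; its z axis points along the lever, upwards
- cup_blue: white sample cup with blue ring, 36 mm diameter, 26 mm high, loose on the changer's deck; origin at the centre of its underside. Not to be disturbed
- cup_yellow: white sample cup with yellow ring, 36 mm diameter, 26 mm high, loose on the changer's deck; origin at the centre of its underside. Not to be disturbed
- vial: jar with a blue cap, 44 mm diameter, 90 mm high, on the bench to the left of the changer; origin at the centre of its underside. Not to be disturbed
- mouse: grey computer mouse, 105 by 60 by 32 mm, on the bench to the right of the changer; origin at the centre of its underside. Not to be disturbed

How it is judged (in metres and radians):
On the way:
1. the lever is across in the right-hand lane, not yet forward in the third slot (value of joint lever_across above 0.22 rad and value of joint lever_foreaft below 0.2 rad).
At the end, for the whole second after the job is handed in: the lever rests in the third slot: sideways lean above 0.27 rad to the right, fore-aft lean above 0.32 rad forward (the stop is at 0.36), both still (under 0.05 rad/s); both cups, the jar and the mouse within 10 mm of where they stood (value of joint lever_across above 0.27 rad and value of joint lever_foreaft above 0.32 rad and velocity of joint lever_foreaft between -0.05 and 0.05 rad/s and velocity of joint lever_across between -0.05 and 0.05 rad/s and distance of each of cup_blue, cup_yellow, vial, mouse from where it was at the start of the episode below 0.01 m); the robot touches nothing.
It fails at once if the lever was taken between the fingers (the grasp point came onto the lever's axis) (x of the grasp point in the frame of grip_mid between -0.008 and 0.008 m and y of the grasp point in the frame of grip_mid between -0.008 and 0.008 m and z of the grasp point in the frame of grip_mid between -0.09 and 0.045 m).
It fails at once if the lever was forced with more than 60 N (contact force between lever_foreaft and the arm above 60 N).
It fails at once if the lever was forced with more than 60 N by the fingers (contact force between lever_foreaft and the fingers above 60 N).
It fails at once if a cup, the jar or the mouse was lifted, knocked or moved by more than 15 mm (distance of any of cup_blue, cup_yellow, vial, mouse from where it was at the start of the episode above 0.015 m).
It also fails if it takes over 58 s, if anything falls off the work surface, if the arm or the gripper's body presses on something with over 40 N, if the wrist force passes 120 N, or if a joint passes its speed limit or range.

## Robot

A 6-joint arm with a two-finger parallel gripper is mounted at the origin on the work surface. World frame = base frame: x ahead of the robot, y to its left, z up, the work surface at z = 0. Lengths are in mm, angles in degrees, forces in N, time in s.
With the tool pointing down it reaches from about 300 to 850 mm from the base axis. Payload 4.2 kg.
Tool frame: the origin (TCP) lies between the finger pads; the fingertips stand 19 mm ahead of it and the grasp point (between the pads) is the TCP; z points along the fingers, x is the direction in which the jaws open and shut, and the axes are right-handed (so a half turn about z gives the same grasp; the last joint's range is limited). The gripper opens to 91 mm and grips with 3 to 60 N. Pads are 32 mm wide; open, the fingers measure 118 mm over their backs; the gripper's body (76 mm by 178 mm) begins 60 mm behind the grasp point.
Start: joints at [-77.12, 18.312, 89.639, -0, 72.044, -1.146], TCP at [139.36, -557.871, 232.976] pointing down, gripper open.
Joint ranges: [-177.97, 177.97], [-48.28, 115.42], [12.27, 149.76], [-77.06, 257.06], [2.81, 150.46], [-146.56, 146.56]. Speed limits (degrees/s): [147.25, 147.25, 180, 180, 180, 180].

## Interface

Orientations are given as [roll, pitch, yaw] about the fixed x, y, z axes, in that order (R = Rz(yaw) Ry(pitch) Rx(roll)).
In Python, from workcell import sensors, grab_frame, env gives the robot as it stands.
- The arm moves only by the tool servo_tool, never from a script. Its argument "motion" is one flat list of numbers, 7 for each row, row after row: the shift along the world's x, y, z in mm, then the turn, a rotation vector about the world's x, y, z in rad, then the opening in per cent of the stroke, from 0 (shut) to 100 (fully open). In form: [x, y, z, rx, ry, rz, grip, x, y, z, rx, ry, rz, grip, ...]. A call has 1 to 10 rows; each row shifts and turns the commanded pose from where the row before left it; what a row does not reach is not made up. A row lasts 1/12 s, in which the tool goes at most 41.7 mm and 7.16 degrees, less where a joint would pass 70% of its speed; a pose out of reach is approached as far as the arm can. A call with a gripper value outside its range is refused whole. The fingers move at their own pace and stop on an object; "newtons" is the grip in N (left out, the last holds). Time passes only in rows, so rows that do not move let the fingers close. It gives the time, the measured TCP pose, the force and the opening at its end, in the units of the state.
- sensors.state(): the state, without advancing time (a new reading comes with each control period).
- grab_frame(name): name is "side" or "top" or "wrist"; returns a dict with "image" (480x640x3 uint8, red, green, blue), "depth" (480x640 float32, mm along the optical axis (not along the pixel's ray), 0 where there is no reading), "fx", "fy", "cx", "cy" (pixels), "dist_coeffs" ([k1, k2, p1, p2, k3] as OpenCV has them; the pictures are not rectified), "extrinsics" (4x4, takes a point from camera to world coordinates); the wrist camera has in their place "T_tool_cam" (4x4, takes a point from camera to tool coordinates, whose origin is the TCP and whose axes are the tool frame's). Camera axes: x right, y up, looking along -z (the intrinsics and any distortion apply to the point x, -y, -z); pixel columns grow to the right and rows downward; lengths in mm; the calibration is good to about 2 mm. A picture is of the moment at which its call begins: read the wrist's pose just before it.
- env.job_done(): hands the job in, once; it reports no verdict.
The state is a dict: "time_s": time; "qpos": joint angles; "qvel": joint speeds; "effort": joint torques, N m; "ee_pos": TCP position; "ee_rot": TCP orientation; "force": force on the tool from outside, world axes, zero at the start; "torque": the same for the moment, N m; "gripper_width": finger opening in mm.
Only numpy, scipy, OpenCV 4.12 (cv2) and the standard library are available. Lean on these libraries where they do the work, as an engineer would, in place of code of your own. Each camera call takes 0.05 s, during which the arm holds its last target.

## Working session

There is one attempt and no reset: what is moved stays moved. The work goes in short steps, Python scripts to look and compute and a tool call to move; the robot and the scene stay as the last step left them, time stands still between calls to the robot, and variables do not carry over. Pictures are saved under pics/ and viewed, and the job is handed in when it is done.

Besides the shell and the picture viewer there is one more tool, called after ">>>" by a JSON object that holds its "name" and its "arguments". servo_tool: Moves the arm, as the interface text tells. Its arguments: {"type":"object","properties":{"motion":{"type":"array"},"newtons":{"type":"number"}},"required":["motion"]}

```bash
ls; mkdir -p pics; python3 - <<'E'
from workcell import sensors, grab_frame, env
import cv2, numpy as np
print(sensors.state())
for n in ("side","top"):
    f=grab_frame(n)
    cv2.imwrite(f"pics/{n}0.png",f["image"][:,:,::-1])
    np.savez(f"pics/{n}0.npz",**{k:np.asarray(v) for k,v in f.items()})
    print(n,f["fx"],f["fy"],f["cx"],f["cy"],f["dist_coeffs"]);print(np.round(f["extrinsics"],3))
E
```

```text
pics
{'time_s': 0.0, 'qpos': array([-7.71204939e+01,  1.83532688e+01,  8.97073433e+01, -1.12938868e-03,
        7.20433254e+01, -1.14759766e+00]), 'qvel': array([-0.02286984,  0.10999901, -0.04886571,  0.10193935, -0.0271447 ,
       -0.00361475]), 'effort': array([-4.73939019e-05, -4.12464237e+01, -2.31975389e+01,  7.29007297e-02,
        4.58333921e-02, -1.52636926e-04]), 'ee_pos': array([ 139.24171058, -557.39640856,  232.09758211]), 'ee_rot': array([-1.79998992e+02,  1.03938258e-01, -7.59725461e+01]), 'force': array([0.65632703, 0.10206537, 0.41049563]), 'torque': array([ 0.02662684,  0.02777813, -0.03089705]), 'gripper_width': 91.51672658731205}
side 436.27141304312306 436.27141304312306 318.0225047877029 237.49389646140526 [-0.02235204  0.          0.          0.          0.        ]
[[-9.65000e-01  1.48000e-01 -2.17000e-01  4.04502e+02]
 [-2.63000e-01 -5.28000e-01  8.08000e-01  6.43037e+02]
 [ 5.00000e-03  8.36000e-01  5.48000e-01  5.48836e+02]
 [ 0.00000e+00  0.00000e+00  0.00000e+00  1.00000e+00]]
top 495.2856347992763 495.2856347992763 325.6560347377901 237.91873795506046 [-0.03998263  0.          0.          0.          0.        ]
[[ 2.800000e-02  9.840000e-01 -1.770000e-01  3.966580e+02]
 [-1.000000e+00  2.900000e-02  4.000000e-03  2.098600e+01]
 [ 9.000000e-03  1.770000e-01  9.840000e-01  1.277276e+03]
 [ 0.000000e+00  0.000000e+00  0.000000e+00  1.000000e+00]]
```

View pics/top0.png

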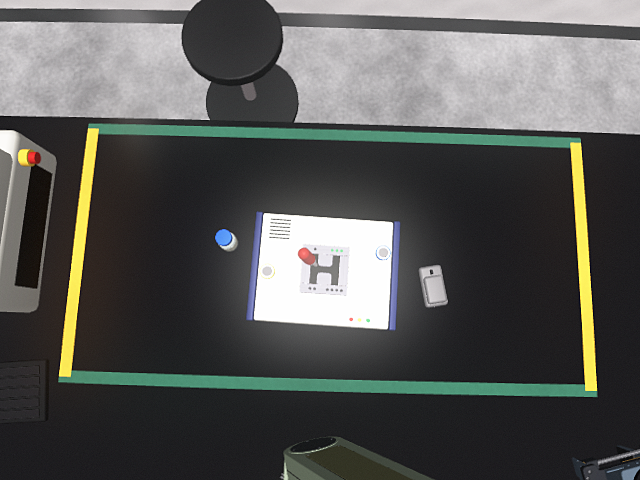

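View pics/side0.png

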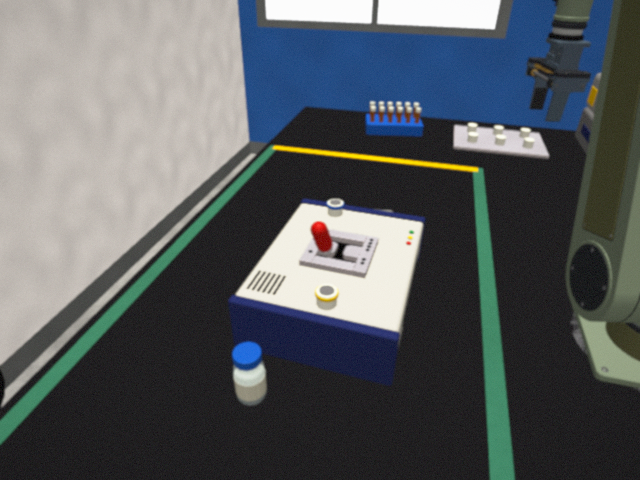

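The top view shows the changer around px (323,270) and the lever grip at (306,256), left lane and leaning forward. The blue cup is at (383,253), the yellow cup at (267,271), the jar at (226,239) and the mouse at (433,286). The side view agrees, with the grip at (320,236).

```bash
cat > h.py <<'E'
import numpy as np, cv2
def K(f): return np.array([[float(f["fx"]),0,float(f["cx"])],[0,float(f["fy"]),float(f["cy"])],[0,0,1]])
def rays(f,px,E=None):
    E=f["extrinsics"] if E is None else E
    n=cv2.undistortPoints(np.float64(px).reshape(-1,1,2),K(f),np.float64(f["dist_coeffs"])).reshape(-1,2)
    d=np.c_[n[:,0],-n[:,1],-np.ones(len(n))]
    return E[:3,3], d@E[:3,:3].T
def onz(f,px,z,E=None):
    o,d=rays(f,px,E); return o+d*((z-o[2])/d[:,2])[:,None]
def depthpts(f,px,E=None):
    px=np.asarray(px); o,d=rays(f,px,E); return o+d*f["depth"][px[:,1].astype(int),px[:,0].astype(int)][:,None]
def proj(f,P,E=None):
    E=f["extrinsics"] if E is None else E
    c=(np.float64(P)-E[:3,3])@E[:3,:3]; c=c*[1,-1,-1]
    return cv2.projectPoints(c,np.zeros(3),np.zeros(3),K(f),np.float64(f["dist_coeffs"]))[0].reshape(-1,2)
E
python3 - <<'E'
import numpy as np,cv2
from h import *
for n,box in (("top",(210,200,460,340)),("side",(210,180,450,420))):
    f=np.load(f"pics/{n}0.npz"); im=f["image"][:,:,::-1]
    x0,y0,x1,y1=box
    s=3 if n=="top" else 2.5
    cv2.imwrite(f"pics/{n}0z.png",cv2.resize(im[y0:y1,x0:x1],None,fx=s,fy=s,interpolation=cv2.INTER_CUBIC))
    hsv=cv2.cvtColor(f["image"],cv2.COLOR_RGB2HSV)
    red=(((hsv[...,0]<8)|(hsv[...,0]>172))&(hsv[...,1]>130)&(hsv[...,2]>60)).astype(np.uint8)
    k,l,st,c=cv2.connectedComponentsWithStats(red)
    for i in range(1,k):
        if st[i,4]>40: print(n,st[i],c[i])
    ys,xs=np.mgrid[y0:y1,x0:x1]; px=np.c_[xs.ravel(),ys.ravel()]
    P=depthpts(f,px); ok=f["depth"][px[:,1],px[:,0]]>0
    deck=ok&(P[:,2]>92)&(P[:,2]<107); print("deck z",np.median(P[deck,2]),deck.sum())
    if n=="top":
        m=np.zeros((480,640),np.uint8); m[px[deck,1],px[deck,0]]=1
        m=cv2.morphologyEx(m,cv2.MORPH_CLOSE,np.ones((9,9)));cs=max(cv2.findContours(m,0,2)[0],key=cv2.contourArea)
        W=onz(f,cs.reshape(-1,2),100)[:,:2].astype(np.float32); print(cv2.minAreaRect(W)); print(cv2.boxPoints(cv2.minAreaRect(W)))
    # red pts
    idx=[i for i in range(1,k) if st[i,4]>40 and x0<c[i][0]<x1 and y0<c[i][1]<y1]
    for i in idx:
        yy,xx=np.where(l==i); Q=depthpts(f,np.c_[xx,yy]); print("red pts mean",Q.mean(0),"top",Q[Q[:,2].argmax()], Q.min(0),Q.max(0))
E
```

```text
top [ 28 152  13  12 131] [ 33.90076336 157.35877863]
top [299 248  10  11  78] [303.12820513 252.82051282]
deck z 99.50297272898115 13723
((532.0945434570312, 17.894363403320312), (353.7225036621094, 263.5055847167969), 87.6167984008789)
[[ 393.10132 -153.33528]
 [ 656.379   -164.29256]
 [ 671.08777  189.12401]
 [ 407.81006  200.08128]]
red pts mean [555.87893883  65.25463122 199.75024266] top [ 396.65803085   20.98583495 1277.27592782] [396.65803085  20.98583495 179.36036449] [ 568.97092772   75.26994443 1277.27592782]
side [311 222  21  30 403] [321.24317618 235.86600496]
deck z 99.17936519289947 15453
red pts mean [550.46701062  79.44539956 170.08695378] top [404.50223701 643.03731147 548.8356642 ] [404.50223701  59.5608616  131.13691971] [569.07635638 643.03731147 548.8356642 ]
```

```bash
cat >> h.py <<'E'
C=np.array([532.1,17.9,0.]); YAW=np.deg2rad(-2.38)
R=np.array([[np.cos(YAW),-np.sin(YAW),0],[np.sin(YAW),np.cos(YAW),0],[0,0,1]])
def ldir(a,f): return np.array([np.sin(f),-np.sin(a)*np.cos(f),np.cos(a)*np.cos(f)])
def lp(a,f,s): return C+R@(np.array([0,0,36])+s*ldir(a,f))
def redmask(img):
    hsv=cv2.cvtColor(img,cv2.COLOR_RGB2HSV)
    return (((hsv[...,0]<8)|(hsv[...,0]>172))&(hsv[...,1]>130)&(hsv[...,2]>60))
def grippts(f,E=None):
    m=redmask(f["image"])&(f["depth"]>0); yy,xx=np.where(m); Q=depthpts(f,np.c_[xx,yy],E)
    d=np.linalg.norm((Q-(C+[0,0,150]))[:,:2],axis=1)
    return Q[(d<110)&(Q[:,2]>115)&(Q[:,2]<215)]
def fitlever(Qs):
    from scipy.optimize import least_squares
    Q=np.vstack(Qs)
    def res(p):
        u=R@ldir(*p); b=C+[0,0,36]; t=np.clip((Q-b)@u,113,150)
        return np.linalg.norm(Q-(b+t[:,None]*u),axis=1)-14
    r=least_squares(res,[0,0],loss="soft_l1"); return r.x, np.abs(r.fun).mean(), len(Q)
E
python3 - <<'E'
from h import *
fs={n:np.load(f"pics/{n}0.npz") for n in("top","side")}
fs={n:dict(f) for n,f in fs.items()}
for n in fs: print(n,fitlever([grippts(fs[n])]))
x,_,_=fitlever([grippts(f) for f in fs.values()]); print(x,lp(*x,164),lp(*x,132))
for n,f in fs.items():
    im=f["image"][:,:,::-1].copy()
    pts=[lp(*x,s) for s in(76,99,164)]+[C+R@np.array(v) for v in([30,-27,112],[0,0,112],[30,27,112],[58,56,112],[-58,-56,112],[132,177,100],[-132,-177,100],[132,-177,100],[-132,177,100])]
    x0,y0,x1,y1=(210,200,460,340) if n=="top" else (210,180,450,400); s=3
    z=cv2.resize(im[y0:y1,x0:x1],None,fx=s,fy=s,interpolation=cv2.INTER_CUBIC)
    for p in proj(f,pts): cv2.circle(z,tuple(int(v) for v in (p-[x0,y0])*s),4,(255,0,255),1)
    cv2.imwrite(f"pics/{n}0y.png",z)
    # cup rims
f=fs["top"]
for nm,px,z in(("blue",(383,253),126),("yellow",(267,271),126),("vial",(223,236),90),("mouse",(433,286),32)): 
    w=onz(f,[px],z)[0]; print(nm,w,(R.T@(w-C)))
E
```

```text
top (array([-0.34141986,  0.16869819]), np.float64(1.288459969973255), 77)
side (array([-0.35051193,  0.15723613]), np.float64(0.6614505304983483), 399)
[-0.35016855  0.15796936] [560.18436827  72.34139045 188.12956079] [554.70449153  61.71868012 158.44574405]
blue [ 571.70301259 -119.5690117   126.        ] [  45.27751124 -135.70583908  126.        ]
yellow [521.41493988 150.91977975 126.        ] [-16.19974101 132.46131778 126.        ]
vial [607.71515279 266.34508052  90.        ] [ 65.23277423 251.37083071  90.        ]
mouse [ 505.49256813 -258.04164265   32.        ] [ -15.12548128 -276.80853563   32.        ]
```

View pics/top0y.png

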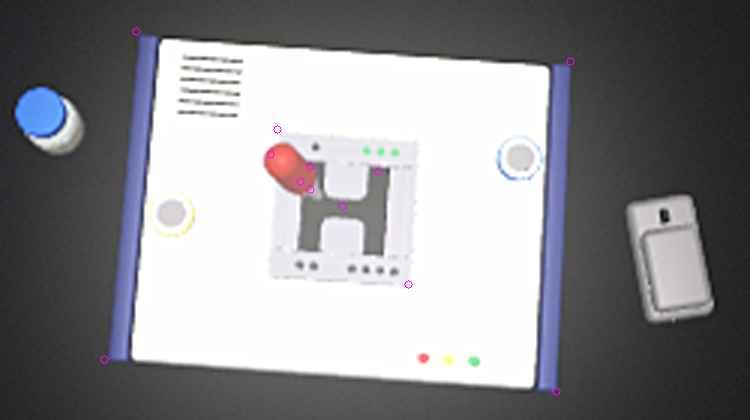

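View pics/side0y.png

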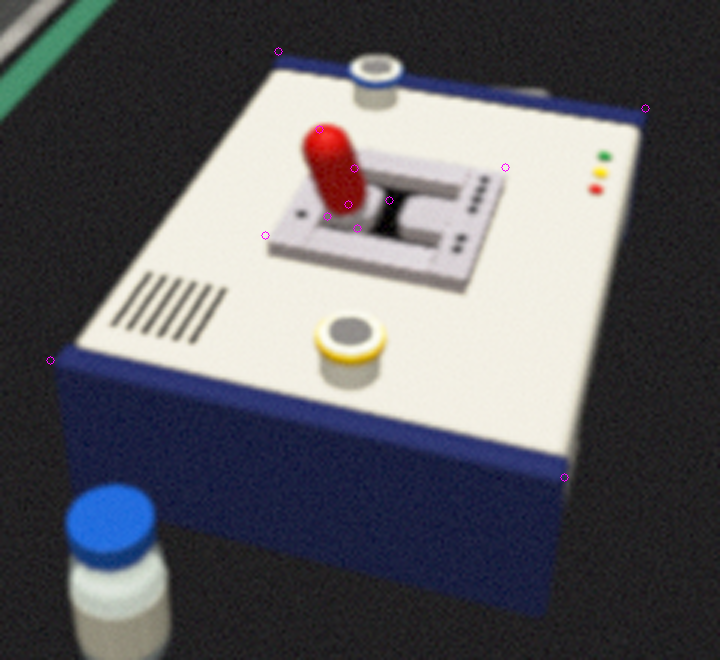

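>>> {"name": "servo_tool", "arguments": {"motion": [23.4,30.9,1,0,0,0.064,0,23.4,30.9,1,0,0,0.064,0,23.4,30.9,1,0,0,0.064,0,23.4,30.9,1,0,0,0.064,0,23.4,30.9,1,0,0,0.064,0,23.4,30.9,1,0,0,0.064,0,23.4,30.9,1,0,0,0.064,0,23.4,30.9,1,0,0,0.064,0,23.4,30.9,1,0,0,0.064,0,23.4,30.9,1,0,0,0.064,0], "newtons": 20}}

```text
time_s: 0.93
ee_pos: [373.9, -247.0, 242.9]
ee_rot: [180.0, 0.0, -39.1]
force: [0.9, -0.4, -0.2]
gripper_width: 27.3
```

>>> {"name": "servo_tool", "arguments": {"motion": [23.4,30.9,1,0,0,0.064,0,23.4,30.9,1,0,0,0.064,0,23.4,30.9,1,0,0,0.064,0,23.4,30.9,1,0,0,0.064,0,23.4,30.9,1,0,0,0.064,0,23.4,30.9,1,0,0,0.064,0,23.4,30.9,1,0,0,0.064,0,23.4,30.9,1,0,0,0.064,0,23.4,30.9,1,0,0,0.064,0,0,0,0,0,0,0,0]}}

```text
time_s: 1.77
ee_pos: [587.4, 34.5, 251.0]
ee_rot: [-179.8, -0.1, -5.9]
force: [0.4, 0.3, 0.1]
gripper_width: 0.7
```

>>> {"name": "servo_tool", "arguments": {"motion": [21,25.5,0,0,0,0.061,0,0,0,0,0,0,0,0,0,0,0,0,0,0,0]}}

```text
time_s: 2.02
ee_pos: [605.0, 55.3, 251.0]
ee_rot: [180.0, 0.1, -2.8]
force: [-1.2, -0.0, 0.6]
gripper_width: 0.4
```

```bash
cat > look.py <<'E'
import sys
from workcell import sensors, grab_frame
from h import *
s=sensors.state(); print(round(s["time_s"],2),np.round(s["ee_pos"],1),np.round(s["ee_rot"],1),np.round(s["force"],1),s["gripper_width"])
print("tool in changer", np.round(R.T@(s["ee_pos"]-C),1))
tag=sys.argv[1]; Qs=[]
for n in ("top","side"):
    f=grab_frame(n); Q=grippts(f); Qs.append(Q)
    try: print(n,fitlever([Q]))
    except Exception as e: print(n,e)
    x0,y0,x1,y1=(210,200,460,340) if n=="top" else (200,160,460,360)
    cv2.imwrite(f"pics/{n}{tag}.png",cv2.resize(f["image"][y0:y1,x0:x1,::-1],None,fx=3,fy=3,interpolation=cv2.INTER_CUBIC))
E
sed -i 's/C=np.array(\[532.1,17.9,0.\])/C=np.array([531.3,16.8,0.])/' h.py
python3 look.py 1
```

```text
2.02 [605.   55.3 251. ] [ 1.8e+02  1.0e-01 -2.8e+00] [-1.2 -0.   0.6] 0.40139562175570875
tool in changer [ 72.   41.6 251. ]
top (array([0., 0.]), np.float64(nan), 0)
side (array([-0.35859641,  0.16215356]), np.float64(0.6332473426011785), 399)h.py:33: RuntimeWarning: Mean of empty slice.
  r=least_squares(res,[0,0],loss="soft_l1"); return r.x, np.abs(r.fun).mean(), len(Q)
  ret = ret.dtype.type(ret / rcount)
```

View pics/side1.png

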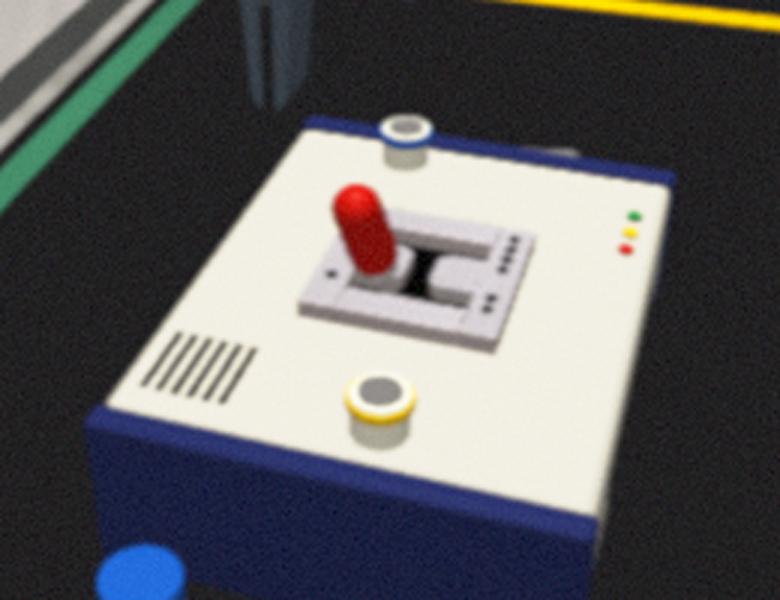

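View pics/top1.png

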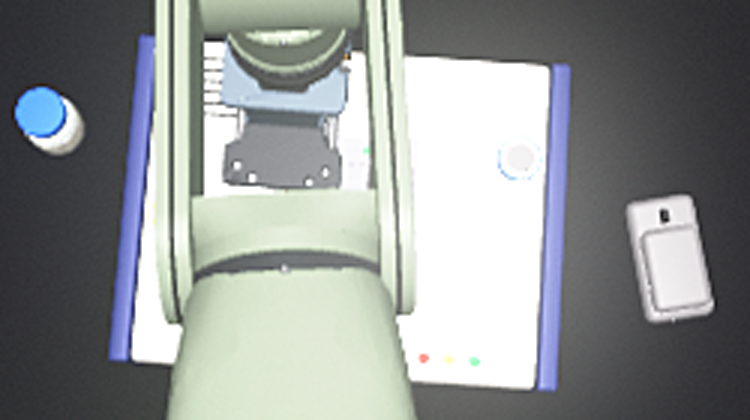

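The side view shows the closed fingers at (275,105), ahead of the red grip at (357,225). The path down is clear. The top view is blocked by the arm.

>>> {"name": "servo_tool", "arguments": {"motion": [0,2,-16,0,0,0,0,0,2,-16,0,0,0,0,0,0,-16,0,0,0,0,0,0,-16,0,0,0,0,0,0,-16,0,0,0,0,0,0,-14,0,0,0,0,0,0,0,0,0,0,0,0,0,0,0,0,0,0]}}

```text
time_s: 2.78
ee_pos: [604.1, 57.7, 157.8]
ee_rot: [180.0, 0.1, -2.9]
force: [0.0, -0.1, 0.2]
gripper_width: 0.3
```

```bash
python3 -W ignore look.py 2
```

```text
2.78 [604.1  57.7 157.8] [ 1.8e+02  1.0e-01 -2.9e+00] [ 0.  -0.1  0.2] 0.32823630669363946
tool in changer [ 71.1  43.9 157.8]
top (array([0., 0.]), np.float64(nan), 0)
side (array([-0.35836319,  0.16265162]), np.float64(0.6026513126582302), 403)
```

View pics/side2.png

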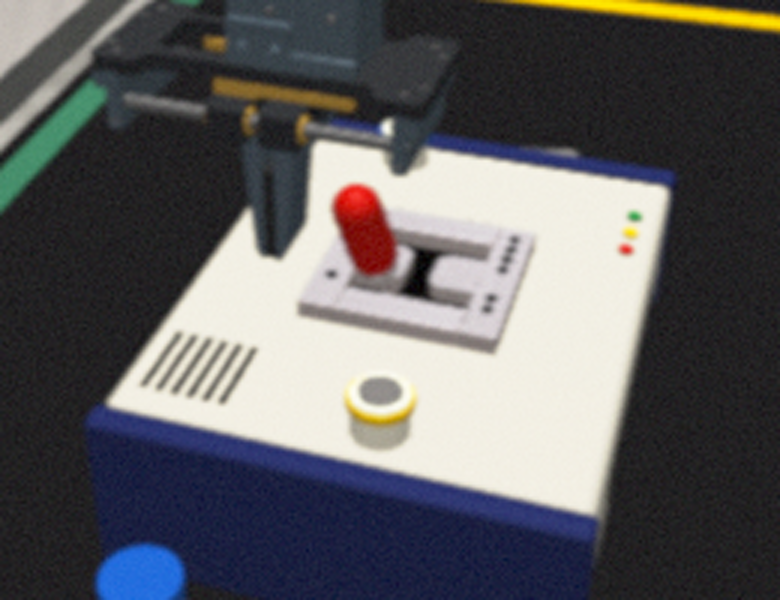

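>>> {"name": "servo_tool", "arguments": {"motion": [-8,0.3,0,0,0,0,0,-8,0.3,0,0,0,0,0,-6,0.3,0,0,0,0,0,-6,0.3,0,0,0,0,0,-5,0.2,0,0,0,0,0,-5,0.2,0,0,0,0,0,0,0,0,0,0,0,0,0,0,0,0,0,0,0]}}

```text
time_s: 3.55
ee_pos: [566.4, 60.4, 158.0]
ee_rot: [180.0, 0.0, -2.8]
force: [0.4, 0.0, -0.2]
gripper_width: 0.5
```

```bash
python3 -W ignore look.py 3
```

```text
3.55 [566.4  60.4 158. ] [180.    0.   -2.8] [ 0.4  0.  -0.2] 0.5088205372237115
tool in changer [ 33.2  45.  158. ]
top (array([0., 0.]), np.float64(nan), 0)
side (array([-0.35901255,  0.0393144 ]), np.float64(0.6601121984269959), 433)
```

View pics/side3.png

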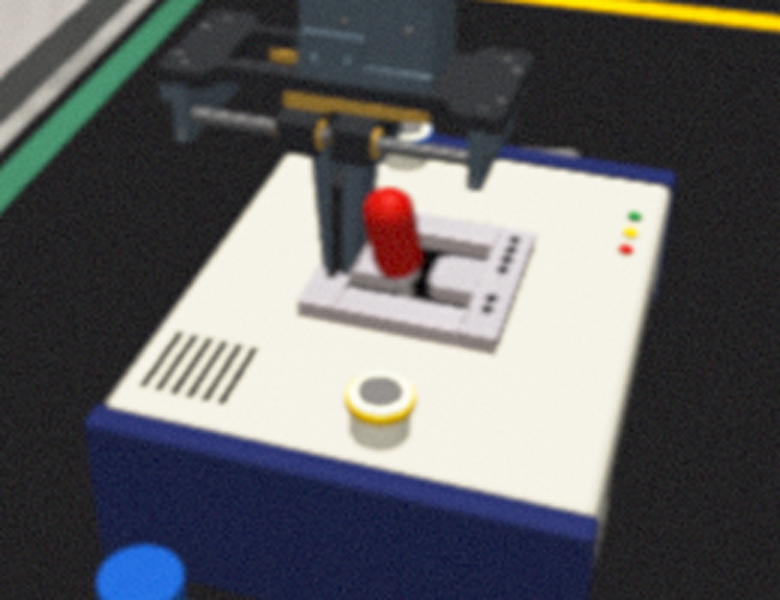

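>>> {"name": "servo_tool", "arguments": {"motion": [-3,0.1,0,0,0,0,0,-2.5,0.1,0,0,0,0,0,0,0,0,0,0,0,0,0,0,0,0,0,0,0]}}

```text
time_s: 3.98
ee_pos: [561.4, 60.6, 158.0]
ee_rot: [-180.0, -0.0, -2.8]
force: [1.8, 1.3, 0.9]
gripper_width: 0.6
```

```bash
python3 -W ignore look.py 4; python3 - <<'E'
from workcell import *
import cv2
f=grab_frame("wrist");cv2.imwrite("pics/w4.png",f["image"][:,:,::-1])
E
```

```text
3.98 [561.4  60.6 158. ] [-180.    -0.    -2.8] [1.8 1.3 0.9] 0.5967374466835612
tool in changer [ 28.3  45.  158. ]
top (array([0., 0.]), np.float64(nan), 0)
side (array([-0.35901863,  0.00819347]), np.float64(0.6641136231521166), 435)
```

View pics/w4.png

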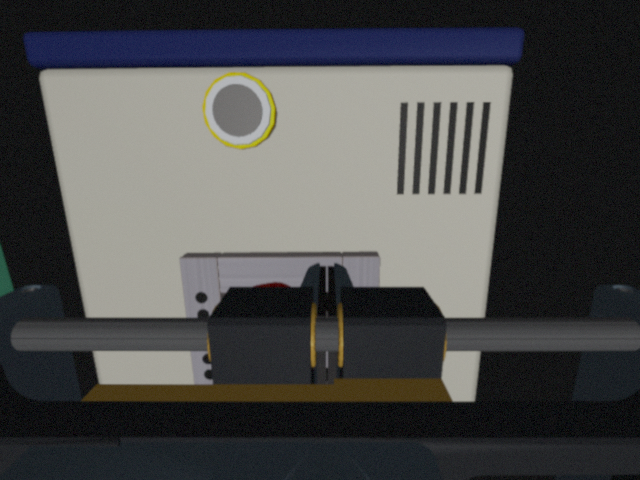

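View pics/side4.png

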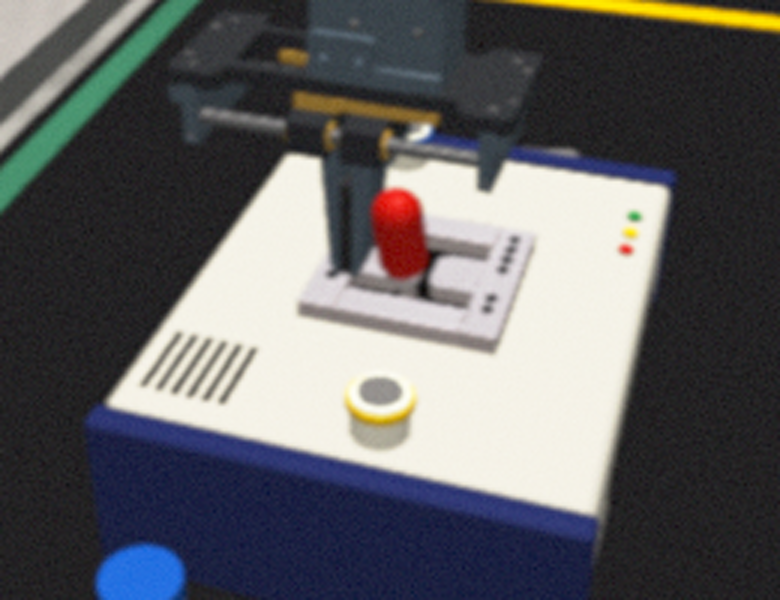

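```bash
python3 - <<'E'
from workcell import grab_frame
from h import *
f=grab_frame("side"); im=f["image"][:,:,::-1]
x0,y0,x1,y1=290,210,390,285;s=8
z=cv2.resize(im[y0:y1,x0:x1],None,fx=s,fy=s,interpolation=cv2.INTER_CUBIC)
def dr(P,col):
    q=[tuple(int(v) for v in ((p+.5-[x0,y0])*s)) for p in proj(f,[C+R@np.array(v,float) for v in P])]
    for a,b in zip(q,q[1:]): cv2.line(z,a,b,col,1)
sq=[(58,56,112),(58,-56,112),(-58,-56,112),(-58,56,112),(58,56,112)]
dr(sq,(255,0,255))
dr([(8,30,112),(8,-30,112)],(0,255,0)); dr([(-8,30,112),(-8,-30,112)],(0,255,0))
dr([(30,27,112),(-30,27,112)],(255,255,0))
ax=[tuple(R.T@(lp(-.343,.0,t)-C)) for t in(76/.942,164)]; dr(ax,(255,0,0))
cv2.imwrite("pics/gz4.png",z)
E
```

```text
(no output)
```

View pics/gz4.png

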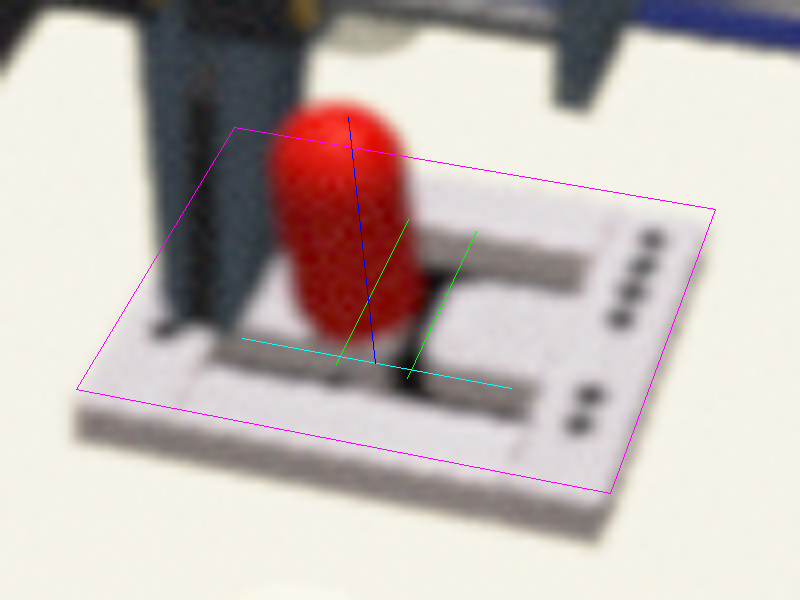

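>>> {"name": "servo_tool", "arguments": {"motion": [-1.7,0.1,0,0,0,0,0,0,0,0,0,0,0,0,0,0,0,0,0,0,0]}}

```text
time_s: 4.43
ee_pos: [559.7, 60.7, 158.0]
ee_rot: [-180.0, -0.0, -2.8]
force: [1.1, 0.1, 0.2]
gripper_width: 0.6
```

```bash
python3 -W ignore look.py 5
```

```text
4.43 [559.7  60.7 158. ] [-180.    -0.    -2.8] [1.1 0.1 0.2] 0.5674115377682141
tool in changer [ 26.6  45.  158. ]
top (array([0., 0.]), np.float64(nan), 0)
side (array([-0.3594129 , -0.00132019]), np.float64(0.5904017336514916), 433)
```

>>> {"name": "servo_tool", "arguments": {"motion": [10,-0.4,0,0,0,0,0,10,-0.4,0,0,0,0,0,1,25,0,0,0,0.007,0,1,24,0,0,0,0,0,0,0,0,0,0,0,0,-15,0.6,0,0,0,0,0,-15,0.6,0,0,0,0,0,-16.6,0.7,0,0,0,0,0,0,0,0,0,0,0,0,0,0,0,0,0,0,0]}}

```text
time_s: 5.37
ee_pos: [535.5, 110.4, 158.0]
ee_rot: [180.0, -0.0, -2.4]
force: [0.2, 0.3, 0.2]
gripper_width: 0.5
```

```bash
python3 -W ignore look.py 6
```

```text
5.37 [535.5 110.4 158. ] [180.   -0.   -2.4] [0.2 0.3 0.2] 0.4658685422846392
tool in changer [  0.3  93.7 158. ]
top (array([-0.34980207,  0.01284476]), np.float64(0.534425505123685), 27)
side (array([-0.3743484 ,  0.00620824]), np.float64(2.729629481439875), 112)
```

View pics/side6.png

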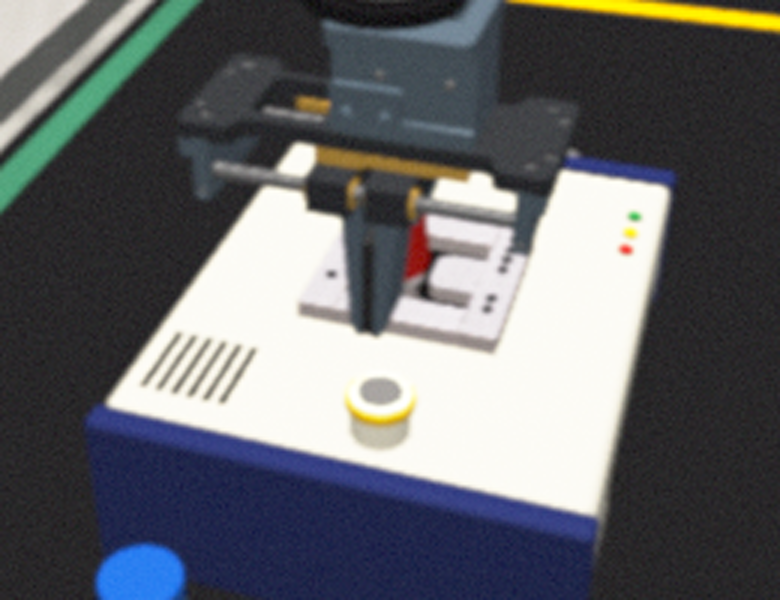

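>>> {"name": "servo_tool", "arguments": {"motion": [-0.2,-6,0,0,0,0,0,-0.2,-6,0,0,0,0,0,-0.2,-5,0,0,0,0,0,-0.2,-5,0,0,0,0,0,-0.2,-5,0,0,0,0,0,0,0,0,0,0,0,0]}}

```text
time_s: 5.97
ee_pos: [534.4, 82.6, 158.2]
ee_rot: [180.0, -0.0, -2.5]
force: [0.3, 1.1, 0.4]
gripper_width: 0.3
```

```bash
python3 -W ignore look.py 7
```

```text
5.97 [534.4  82.6 158.2] [180.   -0.   -2.5] [0.3 1.1 0.4] 0.3489676660220094
tool in changer [  0.4  65.9 158.2]
top (array([-0.23350815,  0.01179305]), np.float64(0.7951474003977279), 12)
side (array([-0.34928425,  0.00281089]), np.float64(1.5913613291555209), 61)
```

View pics/side7.png

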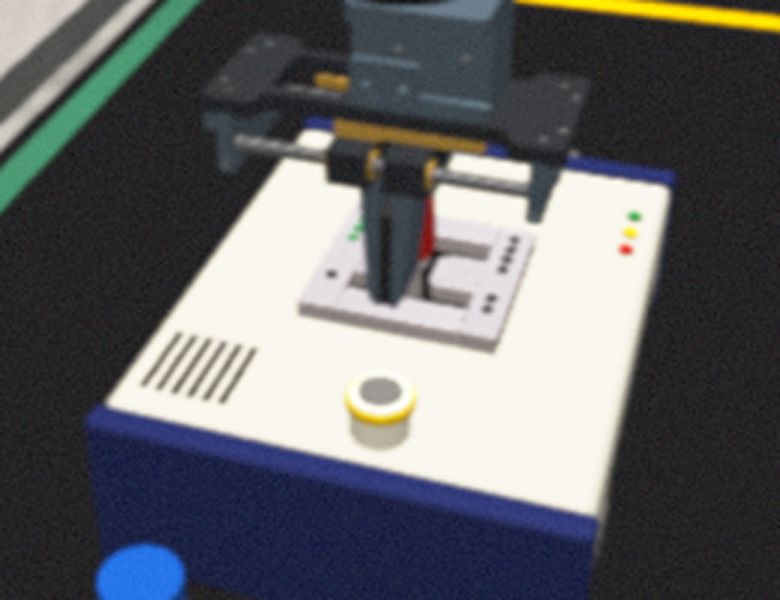

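View pics/top7.png

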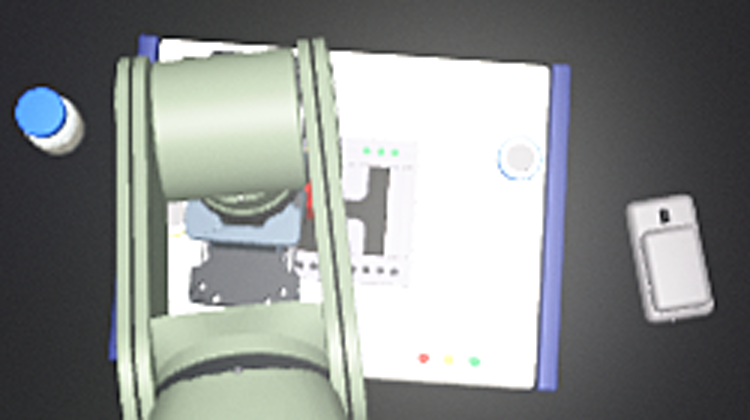

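The lever is crossing freely with about 1 N on the tool. I'll continue in small steps.

>>> {"name": "servo_tool", "arguments": {"motion": [-0.2,-5,0,0,0,0,0,-0.2,-5,0,0,0,0,0,-0.2,-5,0,0,0,0,0,-0.2,-5,0,0,0,0,0,-0.2,-5,0,0,0,0,0,0,0,0,0,0,0,0]}}

```text
time_s: 6.57
ee_pos: [533.0, 57.5, 157.9]
ee_rot: [179.9, 0.0, -2.4]
force: [-0.8, -0.3, 0.0]
gripper_width: 0.4
```

```bash
python3 -W ignore look.py 8
```

```text
6.57 [533.   57.5 157.9] [179.9   0.   -2.4] [-0.8 -0.3  0. ] 0.35385069601215197
tool in changer [  0.   40.8 157.9]
top (array([-0.05789072,  0.01408796]), np.float64(0.5067359901912349), 9)
side (array([-0.1951538 , -0.19253227]), np.float64(1.2297724301974746), 35)
```

View pics/side8.png

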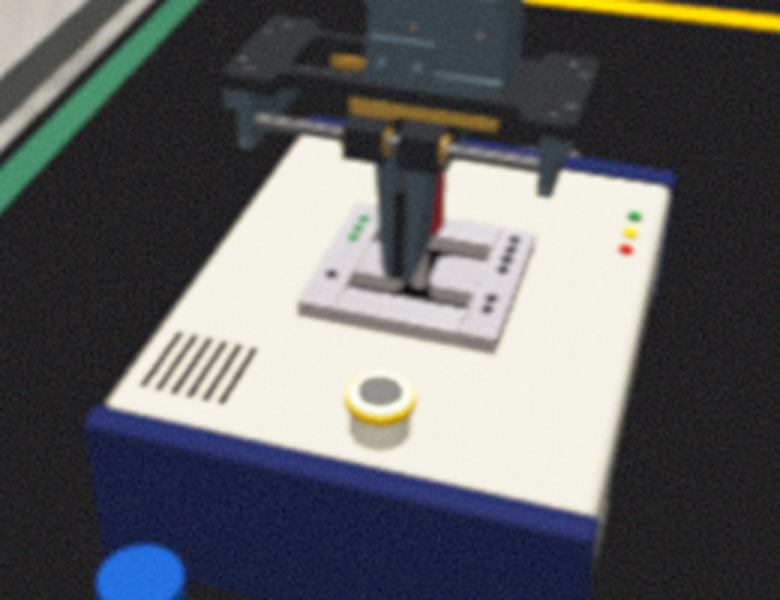

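>>> {"name": "servo_tool", "arguments": {"motion": [-0.2,-5,0,0,0,0,0,-0.2,-5,0,0,0,0,0,-0.2,-5,0,0,0,0,0,-0.2,-5,0,0,0,0,0,-0.2,-5,0,0,0,0,0,-0.2,-4,0,0,0,0,0,0,0,0,0,0,0,0]}}

```text
time_s: 7.25
ee_pos: [531.9, 28.7, 157.9]
ee_rot: [180.0, 0.0, -2.4]
force: [0.1, -0.7, -0.4]
gripper_width: 0.5
```

```bash
python3 -W ignore look.py 9
```

```text
7.25 [531.9  28.7 157.9] [180.    0.   -2.4] [ 0.1 -0.7 -0.4] 0.46550766051303744
tool in changer [1.000e-01 1.190e+01 1.579e+02]
top (array([ 0.16488026, -0.00113416]), np.float64(0.8988064115687483), 14)
side (array([ 0.03559324, -0.00922746]), np.float64(1.4732006729991893), 44)
```

View pics/side9.png

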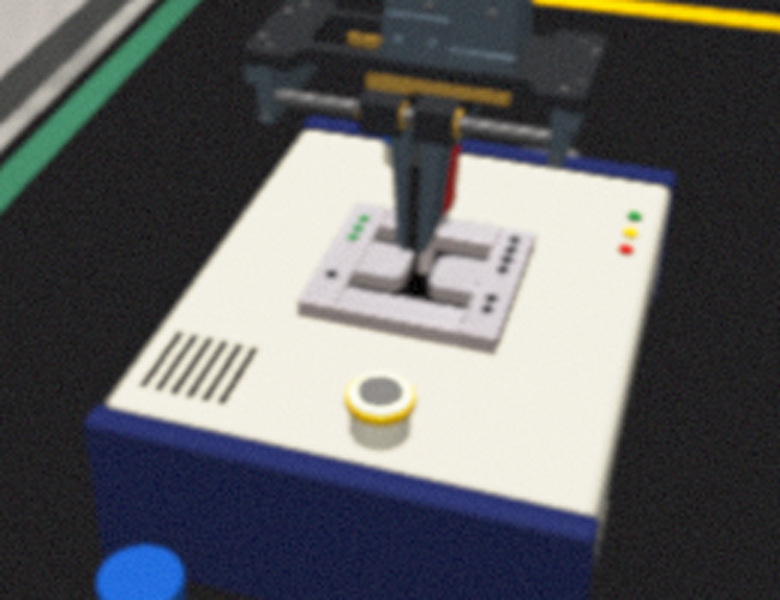

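View pics/top9.png

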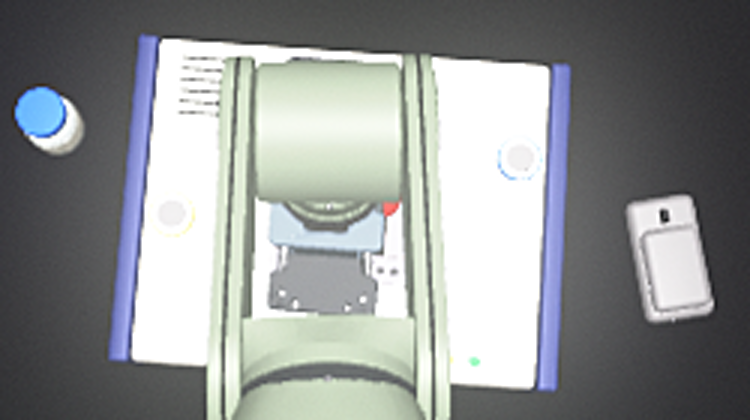

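>>> {"name": "servo_tool", "arguments": {"motion": [-0.2,-4,0,0,0,0,0,-0.2,-4,0,0,0,0,0,-0.1,-3,0,0,0,0,0,-0.1,-3,0,0,0,0,0,0,0,0,0,0,0,0]}}

```text
time_s: 7.77
ee_pos: [531.3, 15.1, 157.9]
ee_rot: [180.0, 0.0, -2.4]
force: [-0.7, -0.7, -0.9]
gripper_width: 0.7
```

>>> {"name": "servo_tool", "arguments": {"motion": [-0.1,-2,0,0,0,0,0,0,0,0,0,0,0,0]}}

```text
time_s: 7.93
ee_pos: [531.3, 13.4, 158.0]
ee_rot: [180.0, -0.0, -2.4]
force: [1.1, 1.7, -1.2]
gripper_width: 0.5
```

```bash
python3 -W ignore look.py 10
```

```text
7.93 [531.3  13.4 158. ] [180.   -0.   -2.4] [ 1.1  1.7 -1.2] 0.46416719094867487
tool in changer [ 1.00e-01 -3.40e+00  1.58e+02]
top (array([0.31093488, 0.01232966]), np.float64(0.7682669588870507), 18)
side (array([ 0.17479915, -0.16856758]), np.float64(2.4303097736308827), 67)
```

View pics/side10.png

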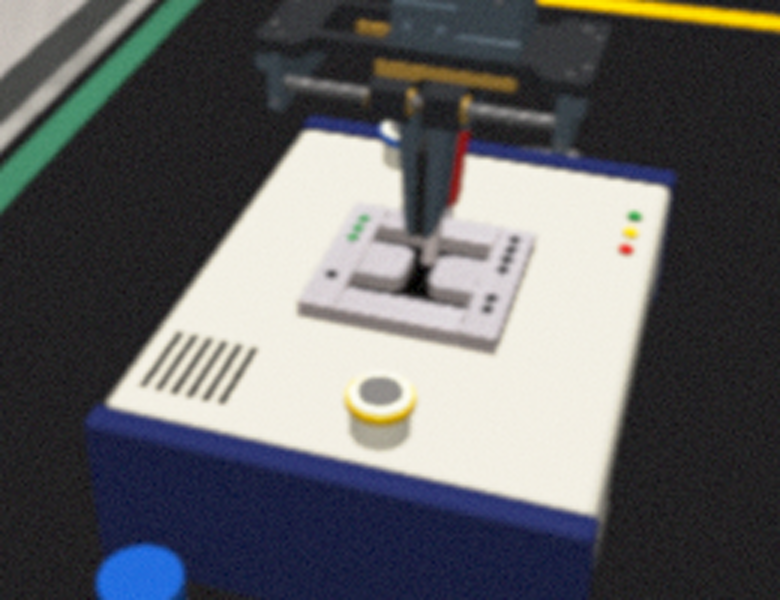

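Sideways lean is about 0.31 by the top view. I'll creep on to the stop.

>>> {"name": "servo_tool", "arguments": {"motion": [-0.1,-2,0,0,0,0,0,0,0,0,0,0,0,0]}}

```text
time_s: 8.2
ee_pos: [531.2, 11.6, 158.0]
ee_rot: [180.0, -0.0, -2.4]
force: [0.6, 1.8, -0.3]
gripper_width: 0.8
```

>>> {"name": "servo_tool", "arguments": {"motion": [-0.1,-1.5,0,0,0,0,0,0,0,0,0,0,0,0]}}

```text
time_s: 8.37
ee_pos: [531.1, 10.5, 157.9]
ee_rot: [-180.0, -0.0, -2.4]
force: [0.5, 3.9, -2.0]
gripper_width: 0.5
```

```bash
python3 -W ignore look.py 11
```

```text
8.37 [531.1  10.5 157.9] [-180.    -0.    -2.4] [ 0.5  3.9 -2. ] 0.5083906004860914
tool in changer [ 1.000e-01 -6.300e+00  1.579e+02]
top (array([0.34099911, 0.01730481]), np.float64(0.7958714891504864), 20)
side (array([ 0.20327025, -0.16978508]), np.float64(2.750758692645817), 68)
```

>>> {"name": "servo_tool", "arguments": {"motion": [0.4,10,0,0,0,0,0,-15,0.6,0,0,0,0,0,-15,0.6,0,0,0,0,0,-15,0.7,0,0,0,0,0,0,0,0,0,0,0,0,-0.6,-15,0,0,0,0,0,-0.6,-15,0,0,0,0,0,-0.6,-15,0,0,0,0,0,0,0,0,0,0,0,0,0,0,0,0,0,0,0]}}

```text
time_s: 9.3
ee_pos: [485.5, -23.2, 158.2]
ee_rot: [180.0, -0.1, -2.5]
force: [-0.4, 1.0, -0.1]
gripper_width: 0.6
```

```bash
python3 -W ignore look.py 12
```

```text
9.3 [485.5 -23.2 158.2] [ 1.8e+02 -1.0e-01 -2.5e+00] [-0.4  1.  -0.1] 0.5994364104810807
tool in changer [-44.1 -41.9 158.2]
top (array([0., 0.]), np.float64(nan), 0)
side (array([ 0.3340181 , -0.00235138]), np.float64(0.9670123438712493), 439)
```

View pics/side12.png

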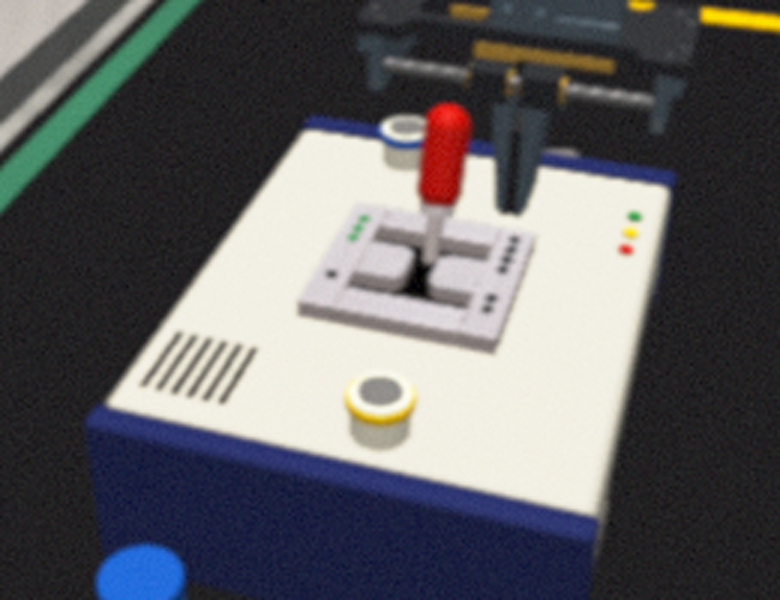

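The side view shows the lever at (440,160), leaning right with its stem at the right lane by the cross lane (432,250). The fingers stand behind it at (515,180). Next I push forward.

>>> {"name": "servo_tool", "arguments": {"motion": [6,-0.25,0,0,0,0,0,6,-0.25,0,0,0,0,0,5,-0.2,0,0,0,0,0,5,-0.2,0,0,0,0,0,5,-0.2,0,0,0,0,0,5,-0.2,0,0,0,0,0,0,0,0,0,0,0,0]}}

```text
time_s: 9.98
ee_pos: [517.6, -24.1, 157.9]
ee_rot: [-180.0, -0.0, -2.4]
force: [-1.0, 0.3, 1.2]
gripper_width: 0.4
```

```bash
python3 -W ignore look.py 13
```

```text
9.98 [517.6 -24.1 157.9] [-180.    -0.    -2.4] [-1.   0.3  1.2] 0.40182902012777993
tool in changer [-12.  -41.4 157.9]
top (array([0., 0.]), np.float64(nan), 0)
side (array([0.33402645, 0.08555621]), np.float64(1.1987622702606116), 384)
```

View pics/side13.png

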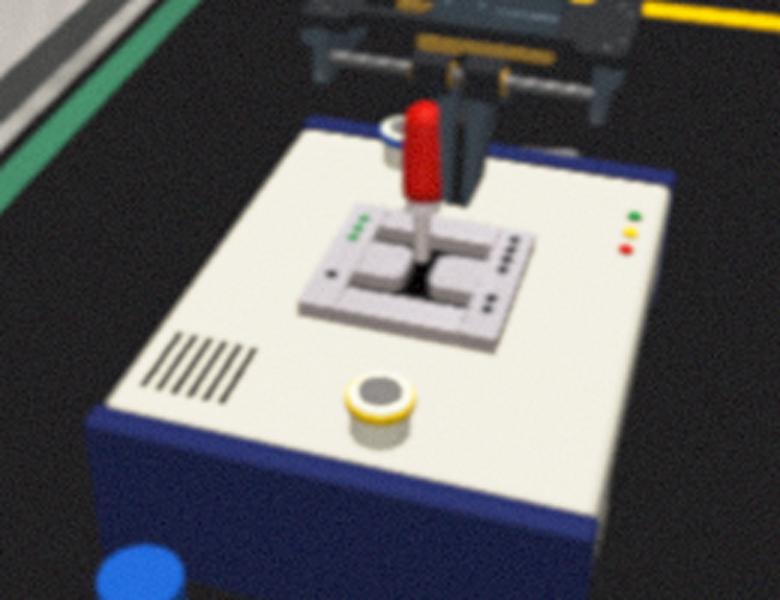

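Moving freely forward with the lean still about 0.33 right. I'll continue.

>>> {"name": "servo_tool", "arguments": {"motion": [4,-0.15,0,0,0,0,0,4,-0.15,0,0,0,0,0,4,-0.15,0,0,0,0,0,4,-0.15,0,0,0,0,0,0,0,0,0,0,0,0]}}

```text
time_s: 10.5
ee_pos: [533.5, -24.8, 157.8]
ee_rot: [-180.0, -0.0, -2.4]
force: [-1.1, 1.2, -0.1]
gripper_width: 0.4
```

>>> {"name": "servo_tool", "arguments": {"motion": [2,-0.1,0,0,0,0,0,2,-0.1,0,0,0,0,0,0,0,0,0,0,0,0]}}

```text
time_s: 10.75
ee_pos: [537.0, -25.0, 157.9]
ee_rot: [-180.0, -0.0, -2.4]
force: [-1.4, 0.6, -0.4]
gripper_width: 0.8
```

```bash
python3 -W ignore look.py 14
```

```text
10.75 [537.  -25.  157.9] [-180.    -0.    -2.4] [-1.4  0.6 -0.4] 0.7580393378217862
tool in changer [  7.4 -41.5 157.9]
top (array([0., 0.]), np.float64(nan), 0)
side (array([0.15279888, 0.21071701]), np.float64(4.256471710208537), 400)
```

View pics/side14.png

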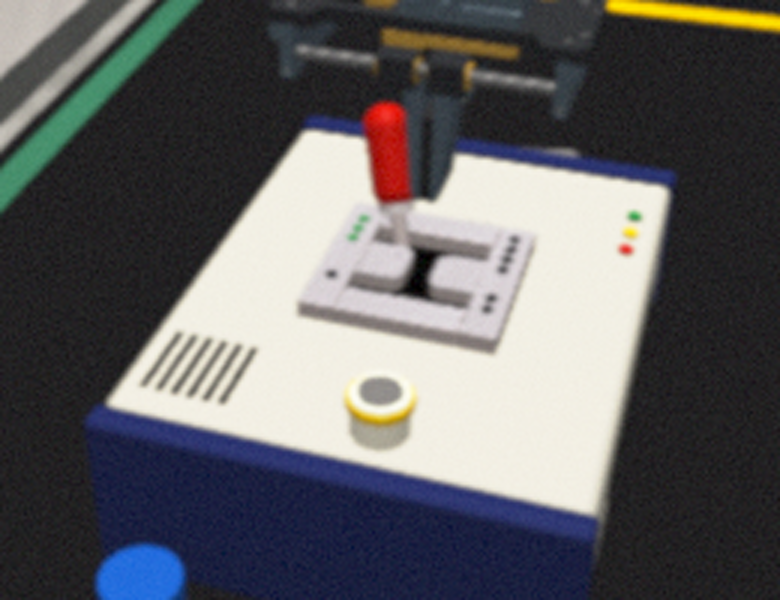

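The picture shows the lever correctly in the right lane and well forward, so the fit is thrown off by edge-depth points. I'll keep creeping forward and watch the force.

>>> {"name": "servo_tool", "arguments": {"motion": [2,-0.1,0,0,0,0,0,2,-0.1,0,0,0,0,0,0,0,0,0,0,0,0]}}

```text
time_s: 11.1
ee_pos: [541.1, -25.2, 158.1]
ee_rot: [180.0, -0.0, -2.4]
force: [-2.6, 0.2, -0.4]
gripper_width: 0.6
```

>>> {"name": "servo_tool", "arguments": {"motion": [1.5,-0.1,0,0,0,0,0,0,0,0,0,0,0,0]}}

```text
time_s: 11.27
ee_pos: [542.4, -25.2, 158.0]
ee_rot: [-180.0, -0.0, -2.4]
force: [-0.9, 0.8, -0.8]
gripper_width: 0.4
```

>>> {"name": "servo_tool", "arguments": {"motion": [1.5,-0.1,0,0,0,0,0,0,0,0,0,0,0,0]}}

```text
time_s: 11.43
ee_pos: [543.9, -25.4, 158.0]
ee_rot: [-180.0, -0.0, -2.4]
force: [-1.3, 0.2, -0.8]
gripper_width: 0.3
```

```bash
sed -i 's/    return Q\[(d<110)/    rr=np.linalg.norm(Q-(C+[0,0,36]),axis=1); return Q[(rr>95)\&(rr<172)\&(d<110)/' h.py; sed -i 's/loss="soft_l1")/loss="cauchy",f_scale=0.7)/; s/res,\[0,0\]/res,X0/; s/def fitlever(Qs)/def fitlever(Qs,X0=(0.3,0.3))/' h.py; python3 -W ignore look.py 15
```

```text
11.43 [543.9 -25.4 158. ] [-180.    -0.    -2.4] [-1.3  0.2 -0.8] 0.33225646963997596
tool in changer [ 14.3 -41.6 158. ]
top (array([0.3, 0.3]), np.float64(nan), 0)
side (array([0.33269038, 0.30812701]), np.float64(1.004416210181217), 403)
```

View pics/side15.png

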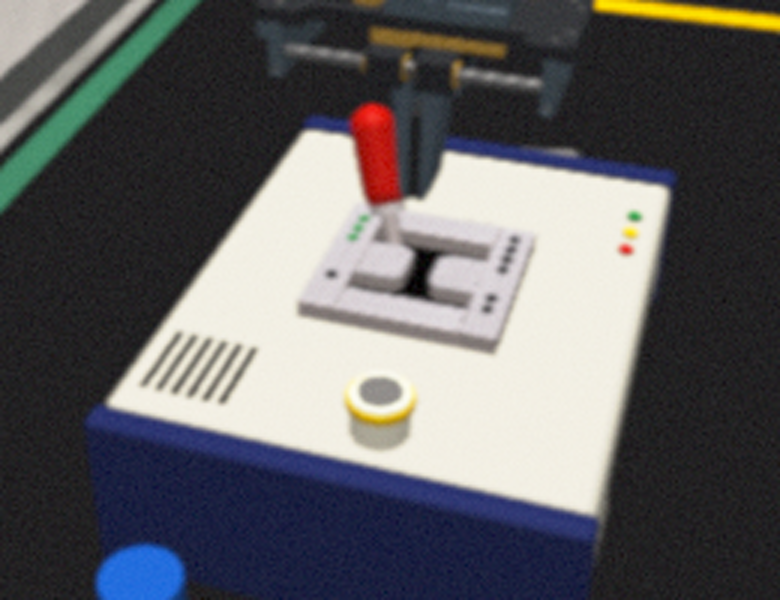

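>>> {"name": "servo_tool", "arguments": {"motion": [1.5,-0.1,0,0,0,0,0,1.5,-0.1,0,0,0,0,0,0,0,0,0,0,0,0]}}

```text
time_s: 11.78
ee_pos: [547.1, -25.6, 158.0]
ee_rot: [180.0, -0.0, -2.4]
force: [-1.2, -0.4, -0.4]
gripper_width: 0.2
```

>>> {"name": "servo_tool", "arguments": {"motion": [1.5,-0.1,0,0,0,0,0,0,0,0,0,0,0,0]}}

```text
time_s: 11.95
ee_pos: [548.5, -25.7, 158.0]
ee_rot: [180.0, -0.0, -2.4]
force: [-1.0, 0.6, 0.4]
gripper_width: 0.3
```

```bash
python3 -W ignore look.py 16
```

```text
11.95 [548.5 -25.7 158. ] [180.   -0.   -2.4] [-1.   0.6  0.4] 0.31588117256152637
tool in changer [ 18.9 -41.8 158. ]
top (array([0.3, 0.3]), np.float64(nan), 0)
side (array([0.33227892, 0.347245  ]), np.float64(1.0679970380834045), 403)
```

Force is still about 1 N, so it hasn't reached the stop. I'll go on in 1 mm steps until it rises.

>>> {"name": "servo_tool", "arguments": {"motion": [1,0,0,0,0,0,0,0,0,0,0,0,0,0]}}

```text
time_s: 12.22
ee_pos: [549.3, -25.7, 158.0]
ee_rot: [180.0, -0.0, -2.4]
force: [-1.6, 0.7, -0.4]
gripper_width: 0.5
```

>>> {"name": "servo_tool", "arguments": {"motion": [1,0,0,0,0,0,0,0,0,0,0,0,0,0]}}

```text
time_s: 12.38
ee_pos: [550.3, -25.7, 158.0]
ee_rot: [180.0, -0.0, -2.4]
force: [-1.1, 0.6, -0.4]
gripper_width: 0.6
```

```bash
python3 -W ignore look.py 17
```

```text
12.38 [550.3 -25.7 158. ] [180.   -0.   -2.4] [-1.1  0.6 -0.4] 0.559832318106578
tool in changer [ 20.8 -41.7 158. ]
top (array([0.3, 0.3]), np.float64(nan), 0)
side (array([0.3319513 , 0.36198955]), np.float64(1.0621413898416814), 398)
```

>>> {"name": "servo_tool", "arguments": {"motion": [1,0,0,0,0,0,0,0,0,0,0,0,0,0]}}

```text
time_s: 12.65
ee_pos: [550.8, -25.7, 157.8]
ee_rot: [180.0, 0.1, -2.4]
force: [-2.4, 0.8, 0.3]
gripper_width: 0.3
```

>>> {"name": "servo_tool", "arguments": {"motion": [1,0,0,0,0,0,0,0,0,0,0,0,0,0]}}

```text
time_s: 12.82
ee_pos: [551.4, -25.7, 157.7]
ee_rot: [180.0, 0.1, -2.4]
force: [-3.9, 0.5, 0.0]
gripper_width: 0.8
```

```bash
python3 -W ignore look.py 18
```

```text
12.82 [551.4 -25.7 157.7] [ 1.8e+02  1.0e-01 -2.4e+00] [-3.9  0.5  0. ] 0.8127944856412719
tool in changer [ 21.8 -41.6 157.7]
top (array([0.3, 0.3]), np.float64(nan), 0)
side (array([0.33159822, 0.36175135]), np.float64(1.0117544893093375), 388)
```

The lean has stopped changing at 0.362 and the force is rising, so the lever is at the stop. I'll back off, rise and check.

>>> {"name": "servo_tool", "arguments": {"motion": [-4,0.2,0,0,0,0,0,-12,0.5,0,0,0,0,0,-15,0.6,0,0,0,0,0,-10,0.4,15,0,0,0,0,-20,0,30,0,0,0,0,-30,0,30,0,0,0,0,-30,0,20,0,0,0,0,0,-30,0,0,0,0,0,0,-30,0,0,0,0,0,0,-30,0,0,0,0,0]}}

```text
time_s: 13.75
ee_pos: [432.8, -115.1, 254.3]
ee_rot: [179.9, -0.4, -2.3]
force: [0.3, 0.0, 0.2]
gripper_width: 0.6
```

>>> {"name": "servo_tool", "arguments": {"motion": [-15,-40,0,0,0,0,0,-15,-40,0,0,0,0,0,-15,-40,0,0,0,0,0,-15,-40,0,0,0,0,0,-15,-40,0,0,0,0,0,0,0,0,0,0,0,0,0,0,0,0,0,0,0,0,0,0,0,0,0,0]}}

```text
time_s: 14.42
ee_pos: [359.1, -309.2, 252.8]
ee_rot: [180.0, -0.1, -2.5]
force: [-0.4, 0.8, -0.5]
gripper_width: 0.5
```

```bash
python3 -W ignore look.py 19; python3 - <<'E'
from workcell import grab_frame
import numpy as np,cv2
a=np.load("pics/top0.npz")["image"].astype(int); b=grab_frame("top")["image"].astype(int)
for n,(x,y,r) in dict(blue=(383,253,14),yellow=(267,271,14),jar=(226,239,18),mouse=(433,286,26)).items():
    A=a[y-r:y+r,x-r:x+r].mean(2).astype(np.float32);B=b[y-r:y+r,x-r:x+r].mean(2).astype(np.float32)
    print(n,cv2.phaseCorrelate(A,B),abs(A-B).mean())
E
```

```text
14.42 [ 359.1 -309.2  252.8] [ 1.8e+02 -1.0e-01 -2.5e+00] [-0.4  0.8 -0.5] 0.4937561809822175
tool in changer [-158.6 -332.9  252.8]
top (array([0.33746228, 0.37243801]), np.float64(1.2716172333027194), 83)
side (array([0.33213776, 0.36140039]), np.float64(1.0130153693756605), 405)
blue ((-0.003264476576608999, -0.0124091976566163), 0.9982641832033793) 0.4243195
yellow ((-0.010531587697030886, 0.0034011341750677104), 1.0048088329368168) 0.37244907
jar ((0.016159437999196058, 0.04018582452549424), 0.9775471426086662) 1.4027778
mouse ((-0.02187471295876975, 0.00325439733282451), 1.007682975427604) 1.3980522
```

View pics/top19.png

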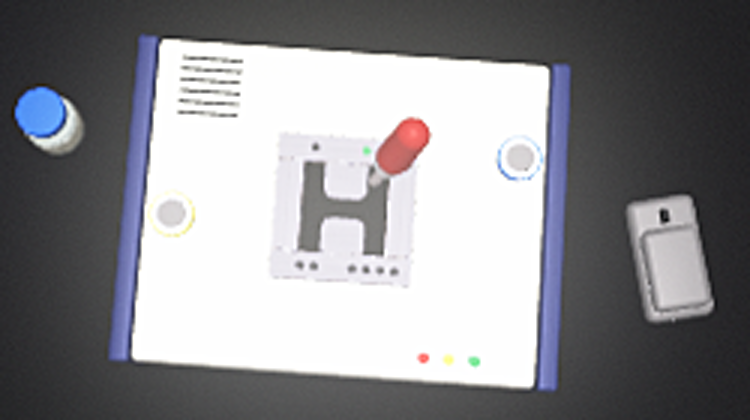

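View pics/side19.png

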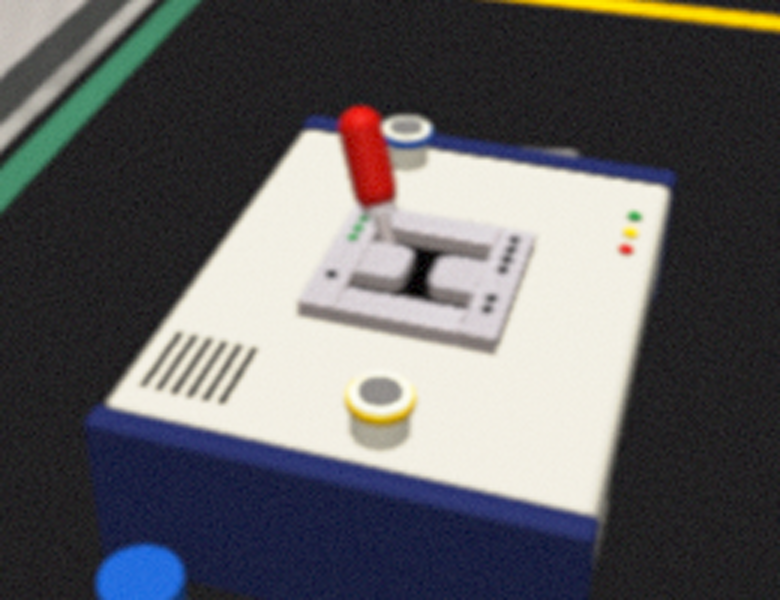

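Both views put the lever home in slot 3, leaning about 0.335 rad right and 0.36–0.37 rad forward. The cups, jar and mouse have moved less than 0.05 px in the top view, and the arm is clear, so I'm handing in.

```bash
python3 -c "
from workcell import env
print(env.job_done())"
```

```text
the job is handed in; nothing more can be done
None
```

I set the lever to position three and handed the job in at about 14.5 s, well inside the 58 s limit. With the fingers shut I used only their outer sides. I pushed the lever back out of slot 1 to the cross lane, across to the right-hand lane, then forward until it met the stop.

- **Force:** the wrist force readings after each move stayed at or below about 4.4 N. They were highest at the right-hand and forward stops.
- **Crossing:** before the forward push, the lever measured about 0.33 rad to the right and about 0 rad fore-aft (side view).
- **Final position:** with the arm clear of the changer, the top view gave 0.337 rad right and 0.372 rad forward. The side view gave 0.332 and 0.361. The top view's 0.372 is slightly past the 0.36 stop, which is within the 2 mm calibration error.
- **Other items:** the cups, jar and mouse shifted by less than 0.05 px in the top view, about 0.1 mm.
- **Checks that disagreed:** while the fingers or arm partly hid the grip, several side-view lever fits were wrong. One during the forward push read 0.15 rad right. I relied on the pictures, the top-view fit and the force instead, then tightened the fit. The hand-in gave no verdict.

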